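# Rack the trivets and square them up

### The job

Put the two trivets away: take them off their wire easels and stand each one upright on edge in a slot of its own in the slotted rack (any slots), resting fully on the base. Push both gently all the way back against the rack's back stop so that their front edges line up, and leave the other things on the surface where they are.

Things in the scene. Friction and masses are not known exactly. Their poses are not given: they have to be found in the camera images.
- trivet_light: Light wooden, cork-faced square trivet, stiff, 130 x 130 x 12 mm, about 0.18 kg. Origin at its centre; z is the thickness direction, x and y run along its sides. At the start it leans on one of the wire easels, 29 degrees from upright, top edge toward the robot, lower edge on the easel's lip; its top 50 mm are free on both faces.
- trivet_dark: Dark wooden, grey-faced square trivet, stiff, 130 x 130 x 12 mm, about 0.18 kg. Origin at its centre; z is the thickness direction, x and y run along its sides. At the start it leans on one of the wire easels, 29 degrees from upright, top edge toward the robot, lower edge on the easel's lip; its top 50 mm are free on both faces.
- rack: fixed rack: wooden base 156 (x) x 176 (y) x 12 mm, origin under its centre, z up, +x to the back stop, a wooden rail 56 mm high with near face at x = 62 mm. Slots along x at y = 55, 0, -55 mm: 18 mm gaps between 7 mm wire hoops, x -53 to 43 mm, 75 mm high. A trivet fully home has its centre at x -3, z 77 mm, top 142 mm up, and its front edge 15 mm in front of the hoops.
- easel_near: One fixed black wire easel on the range, 77 mm wide, 85 mm high. Origin on the range top under it, z up, +x away from the robot. Its rods carry the lower 80 mm of the trivet's robot-side face; that trivet's centre is at (2, 0, 74) mm in this frame. The lip's tips rise 16 mm up the trivet's other face: lift the trivet along its slope.
- easel_far: The other fixed black wire easel on the range, 77 mm wide, 85 mm high. Origin on the range top under it, z up, +x away from the robot. Its rods carry the lower 80 mm of the trivet's robot-side face; that trivet's centre is at (2, 0, 74) mm in this frame. The lip's tips rise 16 mm up the trivet's other face: lift the trivet along its slope.
- slot_1 (a point): point on the rack's base in the slot at y = +55 mm, at the middle of a fully home trivet's lower edge (12 mm above the worktop); axes as the rack's
- slot_2 (a point): point on the rack's base in the slot at y = 0 mm, at the middle of a fully home trivet's lower edge (12 mm above the worktop); axes as the rack's
- slot_3 (a point): point on the rack's base in the slot at y = -55 mm, at the middle of a fully home trivet's lower edge (12 mm above the worktop); axes as the rack's
- tea_mug: bystander: white mug with a handle on the worktop beyond the rack, 78 mm across, 97 mm high; origin under its centre
- salt_shaker: bystander: glass salt shaker, 44 mm across, 90 mm high; origin under its centre
- honey_jar: bystander: jar with a dark lid, 64 mm across, 99 mm high; origin under its centre
- pepper_mill: bystander: wooden pepper mill, 58 mm across, 170 mm high; origin under its centre
- garlic: bystander: garlic bulb, about 60 mm; origin under its centre
- spice_5: bystander: spice jar with a red cap, 45 mm across, 106 mm high; origin under its centre
- onion: bystander: red onion, 78 mm across, 84 mm high; origin under its centre

How it is judged:
By the outcome, as a careful person would: the job done as asked, in the order asked, and still so for the second after the job is handed in, with the robot touching nothing.
It also fails if it takes over 72 s, if anything falls off the work surface, if the arm or the gripper's body presses on something with over 40 N, if the wrist force passes 120 N, or if a joint passes its speed limit or range.

### The arm

A 6-joint arm with a two-finger parallel gripper is mounted at the origin on a cart in front of the work surface, level with it; the furniture and walls round the work are solid. World frame = base frame: x ahead of the robot, y to its left, z up, the work surface at z = 0. Lengths are in m, angles in rad, forces in N, time in s.
With the tool pointing down it reaches from about 0.325 to 0.85 m from the base axis. Payload 4.4 kg.
Tool frame: the origin (TCP) lies on the centre line of the jaws, within the pads' length; the fingertips stand 14 mm ahead of it and the grasp point (between the pads) lies 5 mm behind it; z points along the fingers, y is the direction in which the jaws open and shut (so a half turn about z gives the same grasp; the last joint's range is limited). The gripper opens to 94 mm and grips with 3 to 60 N. Pads are 16 mm wide; open, the fingers measure 119 mm over their backs; the gripper's body (75 mm by 177 mm) begins 78 mm behind the grasp point.
Start: joints at [-1.357, 0.207, 1.542, -0, 1.393, -0.15], TCP at [0.205, -0.537, 0.19] pointing down, gripper open.
Joint ranges: [-2.73, 2.73], [-0.86, 2.22], [0.23, 2.46], [-1.11, 4.25], [0.08, 2.63], [-2.82, 2.82]. Speed limits (rad/s): [2.79, 2.79, 3.14, 3.14, 3.14, 3.14].

### API

Orientations are given as a unit quaternion [w, x, y, z].
In Python, from plant import manip, hand, inverse_kinematics, status, vision, ticket gives the robot as it stands. The module is installed in compiled form; this text tells all that it offers. Calls block until the motion is done:
- manip.movep(position, orientation): joint-space move of the TCP to a pose.
- manip.movel(position, ori=None, velocity=0.15, threshold=None): straight line of the TCP; ori=None keeps the orientation; velocity is the mean speed in m/s. With threshold (N) it stops when the force on the tool has changed by that much, and returns True; else False.
- manip.move_j(angles): joint-space move.
- hand.release() and hand.close(grasp_force=None): open the fingers fully, or close them until they stop; grasp_force is the grip in N (None keeps the last).
- manip.sleep(seconds).
- inverse_kinematics(position, orientation): joint angles nearest the present ones, or None.
- status.state(): the state.
- vision.read_camera(name): name is "scene" or "top" or "wrist"; returns (picture, depth): 384x512x3 uint8, red, green, blue; 384x512 float32, m along the optical axis (not along the pixel's ray), 0 where there is no reading.
- vision.get_calibration(name): a dict with "mtx" (3x3 intrinsics, pixels), "k1" (the pictures are not rectified: a ray, as slopes to the right and down, at radius r is drawn at 1 + k1 r^2 times it, then the intrinsics apply), "R" (3x3) and "t" (3): a world point X has camera coordinates R X + t; the wrist camera has in their place "mount" (4x4, takes a point from camera to tool coordinates, whose origin is the TCP and whose axes are the flange's). Camera axes: x right, y down, z forward; pixel columns grow to the right and rows downward; lengths in m; the calibration is good to about 2 mm. A picture is of the moment at which its call begins: read the wrist's pose just before it. get_calibration takes no time and is no camera call.
A pose or a line that the arm cannot do raises manip.MotionError and nothing moves.
- ticket.job_done(): hands the job in, once; it reports no verdict.
The state is a dict: "time_s": time; "q": joint angles; "qd": joint speeds; "joint_torque": joint torques, N m; "tool_pos": TCP position; "orientation": TCP orientation; "force": force on the tool from outside, world axes, zero at the start; "wrist_torque": the same for the moment, N m; "opening": opening from 0.0 (shut) to 1.0 (fully open).
Only numpy, scipy, OpenCV 4.12 (cv2) and the standard library are available. Lean on these libraries where they do the work, as an engineer would, in place of code of your own. Each camera call takes 0.05 s, during which the arm holds its last target. There are 200 camera calls.

## Working session

There is one attempt and no reset: what is moved stays moved. The work goes in short steps, each a Python script; the robot and the scene stay as the last script left them, time stands still between calls to the robot, and variables do not carry over. Pictures are saved under pics/ and viewed, about 8 in all and at most 12, crops included, and the job is handed in when it is done.

```bash
ls; mkdir -p pics
cat > h.py <<'E'
import numpy as np, cv2
from plant import manip, hand, inverse_kinematics, status, vision, ticket
from scipy.spatial.transform import Rotation as Ro
def grab(n,tag):
    s=status.state(); im,d=vision.read_camera(n); c=vision.get_calibration(n)
    cv2.imwrite(f'pics/{tag}.png',im[:,:,::-1])
    if n=='wrist':
        q=s['orientation']; R=Ro.from_quat([q[1],q[2],q[3],q[0]]).as_matrix()
        T=np.eye(4);T[:3,:3]=R;T[:3,3]=s['tool_pos']; T=T@c['mount']
    else:
        T=np.eye(4);T[:3,:3]=c['R'].T;T[:3,3]=-c['R'].T@c['t']
    np.savez(f'pics/{tag}.npz',im=im,d=d,T=T,K=c['mtx'],k1=c['k1'])
    return im,d
def cloud(tag):
    z=np.load(f'pics/{tag}.npz'); K=z['K'];d=z['d'];h,w=d.shape
    u,v=np.meshgrid(np.arange(w),np.arange(h))
    p=np.stack([u,v],-1).reshape(-1,1,2).astype(float)
    r=cv2.undistortPoints(p,K,np.array([float(z['k1']),0,0,0])).reshape(h,w,2)
    P=np.dstack([r*d[...,None],d]); T=z['T']
    X=P@T[:3,:3].T+T[:3,3]; X[d<=0]=np.nan
    return z['im'],X
E
python3 - <<'E'
from h import *
grab('scene','s0');grab('top','t0')
for n in('scene','top','wrist'):print(vision.get_calibration(n))
a=cv2.imread('pics/s0.png');b=cv2.imread('pics/t0.png')
print(status.state()['force'])
E
```

```text
pics
{'mtx': array([[473.98409136,   0.        , 260.2869953 ],
       [  0.        , 473.98409136, 195.30114867],
       [  0.        ,   0.        ,   1.        ]]), 'k1': 0.05172233520397856, 'R': array([[-0.61161166, -0.79111204,  0.00853911],
       [-0.43036182,  0.32361892, -0.84265028],
       [ 0.66386737, -0.51904965, -0.53839352]]), 't': array([0.35500696, 0.28830866, 1.4546606 ])}
{'mtx': array([[410.40416193,   0.        , 254.50613269],
       [  0.        , 410.40416193, 191.52092547],
       [  0.        ,   0.        ,   1.        ]]), 'k1': -0.015430545318636257, 'R': array([[ 0.02672543, -0.99957881,  0.01131132],
       [-0.98579106, -0.02823059, -0.1655869 ],
       [ 0.16583648, -0.00672522, -0.98613033]]), 't': array([0.01621819, 0.55443316, 1.44207313])}
{'mtx': array([[342.70283956,   0.        , 259.72302678],
       [  0.        , 342.70283956, 191.12582963],
       [  0.        ,   0.        ,   1.        ]]), 'k1': -0.05937329015149858, 'mount': array([[ 2.10059964e-04, -9.57754393e-01, -2.87587341e-01,
         8.49628977e-02],
       [ 9.99999967e-01,  1.58423595e-04,  2.02822082e-04,
        -2.07506018e-03],
       [-1.48693119e-04, -2.87587374e-01,  9.57754395e-01,
        -1.94341605e-01],
       [ 0.00000000e+00,  0.00000000e+00,  0.00000000e+00,
         1.00000000e+00]])}
[-0.00698518  0.16359708 -0.31151288]
```

View pics/s0.png

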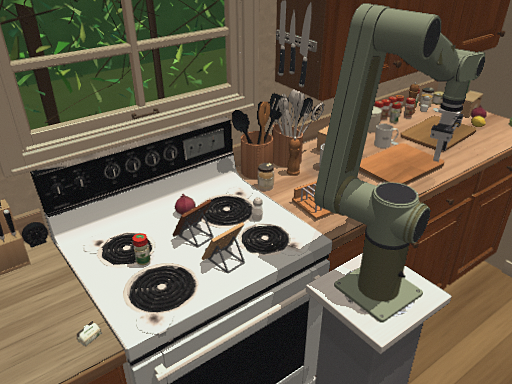

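View pics/t0.png

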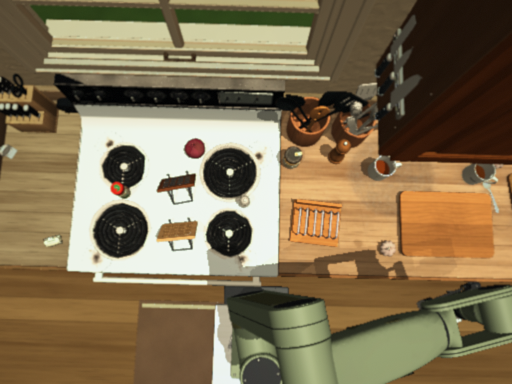

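The top view shows the dark trivet at about (177,183), the light one at (177,231) and the rack at (316,222). The onion is near (194,148) and the salt shaker near (243,200). Next I'll get metric positions from depth.

Run:
```python
from h import *
im,X=cloud('t0')
def box(n,u0,u1,v0,v1,zmin):
    P=X[v0:v1,u0:u1].reshape(-1,3); P=P[P[:,2]>zmin]; 
    print(n,len(P),P.min(0).round(3),P.max(0).round(3),np.median(P,0).round(3)); return P
def fit(n,u0,u1,v0,v1,zmin,zmax=.2):
    P=box(n,u0,u1,v0,v1,zmin); P=P[P[:,2]<zmax]
    for _ in range(3):
        c=P.mean(0);n_=np.linalg.svd(P-c)[2][2]; r=abs((P-c)@n_); P=P[r<max(.004,np.median(r)*2.5)]
    n_*=np.sign(n_[2]); r=cv2.minAreaRect(P[:,:2].astype(np.float32))
    print('  plane',c.round(4),n_.round(3),'tilt',np.degrees(np.arcsin(n_[2])),'yaw',np.degrees(np.arctan2(n_[1],n_[0])),len(P),cv2.boxPoints(r).round(3).tolist())
fit('dark',150,205,168,210,.03); fit('light',150,205,212,255,.03)
P=box('rack',285,347,192,250,.005)
for lo,hi in((.005,.02),(.045,.065),(.065,.09)):
    Q=P[(P[:,2]>lo)&(P[:,2]<hi)]; r=cv2.minAreaRect(Q[:,:2].astype(np.float32)); print(lo,len(Q),r,cv2.boxPoints(r).round(3).tolist())
for n,b in dict(onion=(183,206,137,158),salt=(236,250,193,208),honey=(282,303,146,167),spice=(110,130,180,197),garlic=(378,398,240,257),mill=(330,352,138,162),mug=(370,398,155,182)).items(): box(n,*b,.03)
print(np.nanmedian(X[110:130,100:180,2]),np.nanmedian(X[225:250,355:370,2]), X[195:215,180:184,2].max())
a=im[185:260,130:360]; cv2.imwrite('pics/c0.png',cv2.resize(a,None,fx=3.4,fy=3.4,interpolation=cv2.INTER_CUBIC)[:,:,::-1])
```

```text
dark 508 [0.519 0.24  0.03 ] [0.627 0.375 0.139] [0.564 0.306 0.098]
  plane [0.5713 0.3071 0.0932] [0.846 0.171 0.505] tilt 30.313320496901703 yaw 11.453523962424281 393 [[0.531000018119812, 0.3659999966621399], [0.5559999942779541, 0.23899999260902405], [0.6200000047683716, 0.25200000405311584], [0.5950000286102295, 0.3779999911785126]]
light 669 [0.346 0.229 0.03 ] [0.452 0.363 0.14 ] [0.397 0.296 0.093]
  plane [0.4011 0.296  0.0893] [0.863 0.104 0.495] tilt 29.637717672636114 yaw 6.861081806646948 555 [[0.3630000054836273, 0.3569999933242798], [0.3779999911785126, 0.2290000021457672], [0.4429999887943268, 0.23600000143051147], [0.4269999861717224, 0.36500000953674316]]
rack 2032 [ 0.367 -0.287  0.005] [ 0.548 -0.102  0.084] [ 0.45  -0.192  0.014]
0.005 1440 ((0.46238386631011963, -0.1962135136127472), (0.17696091532707214, 0.1793517917394638), 84.8402328491211) [[0.36500000953674316, -0.2759999930858612], [0.5440000295639038, -0.2919999957084656], [0.5600000023841858, -0.11599999666213989], [0.38100001215934753, -0.10000000149011612]]
0.045 181 ((0.462289422750473, -0.1968931406
[... 426 characters left out ...]
75, -0.2709999978542328], [0.49900001287460327, -0.12800000607967377], [0.4059999883174896, -0.11900000274181366]]
onion 330 [0.677 0.222 0.03 ] [0.75  0.298 0.085] [0.707 0.256 0.055]
salt 110 [0.497 0.05  0.031] [0.531 0.087 0.098] [0.512 0.068 0.082]
honey 313 [ 0.651 -0.131  0.03 ] [ 0.716 -0.069  0.101] [ 0.679 -0.099  0.09 ]
spice 213 [0.521 0.49  0.032] [0.564 0.535 0.113] [0.539 0.505 0.103]
garlic 97 [ 0.343 -0.476  0.03 ] [ 0.382 -0.436  0.05 ] [ 0.364 -0.456  0.035]
mill 333 [ 0.68  -0.325  0.03 ] [ 0.767 -0.248  0.166] [ 0.703 -0.269  0.116]
mug 383 [ 0.604 -0.494  0.03 ] [ 0.693 -0.334  0.412] [ 0.65  -0.426  0.068]
0.018736450997895004 -0.007192886604200366 0.011037275670690905
```

View pics/c0.png

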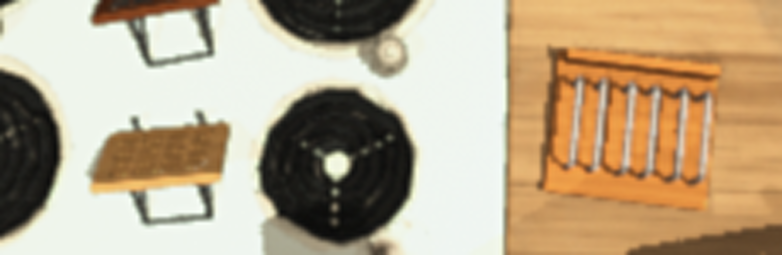

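The rack's back stop is on the +x side and its yaw is about -5°. The crop shows three slots between six hoop wires. Both trivets fit a plane with about 30° tilt, as expected. I'll check reachability before moving.

```bash
cat >> h.py <<'E'
def quat(y,z):
    y=np.array(y,float);z=np.array(z,float);z/=np.linalg.norm(z);y-=z*(y@z);y/=np.linalg.norm(y)
    q=Ro.from_matrix(np.column_stack([np.cross(y,z),y,z])).as_quat(); return [q[3],q[0],q[1],q[2]]
def tilted(yaw,tilt,s=1):   # trivet frame: downslope d, normal n
    c,sn=np.cos(yaw),np.sin(yaw); ct,st=np.cos(tilt),np.sin(tilt)
    n=np.array([ct*c,ct*sn,st]); d=np.array([st*c,st*sn,-ct]); return n,d,quat(s*n,d)
def rackq(yaw,s=1): return quat([-s*np.sin(yaw),s*np.cos(yaw),0],[0,0,-1])
E
python3 - <<'E'
from h import *
s=status.state();print(s['time_s'],s['orientation'],s['opening'])
r=lambda q:None if q is None else np.round(q,2).tolist()
T29=np.radians(29)
for nm,c,yaw in(('light',[.398,.296,.08],np.radians(6.9)),('dark',[.57,.308,.08],np.radians(11.4))):
  for sg in(1,-1):
    n,d,q=tilted(yaw,T29,sg)
    for off in(-.045,-.145,-.2): print(nm,sg,off,r(inverse_kinematics(np.array(c)+d*off,q)))
    print(nm,sg,'look',r(inverse_kinematics(np.array(c)+[ -.0,0,.22],quat(sg*np.array([0,1,0]),[0,0,-1]))))
ry=np.radians(-5.2);ex=np.array([np.cos(ry),np.sin(ry),0]);ey=np.array([-ex[1],ex[0],0]);c=np.array([.4624,-.1962,0])
for sg in(1,-1):
  for y in(.055,0,-.055):
   for z in(.12,.22,.32): print(sg,y,z,r(inverse_kinematics(c+ey*y-.003*ex+[0,0,z],rackq(ry,sg))))
E
```

```text
0.1 [-1.01320861e-03  9.83498077e-01  1.80915740e-01 -4.32539239e-05] 1.0006913764446221
light 1 -0.045 [0.67, -0.18, 2.19, -0.39, 0.73, 0.79]
light 1 -0.145 [0.76, -0.4, 2.15, -0.35, 1.0, 0.77]
light 1 -0.2 [0.82, -0.49, 2.11, -0.35, 1.15, 0.78]
light 1 look [0.46, -0.03, 1.57, -0.0, 1.6, -1.11]
light -1 -0.045 [0.67, -0.18, 2.19, -0.39, 0.73, -2.35]
light -1 -0.145 [0.76, -0.4, 2.15, -0.35, 1.0, -2.37]
light -1 -0.2 [0.82, -0.49, 2.11, -0.35, 1.15, -2.36]
light -1 look [0.46, -0.03, 1.57, -0.0, 1.6, 2.04]
dark 1 -0.045 [0.43, 0.11, 1.92, -0.19, 0.63, 0.36]
dark 1 -0.145 [0.46, -0.11, 1.93, -0.17, 0.83, 0.34]
dark 1 -0.2 [0.48, -0.21, 1.91, -0.16, 0.95, 0.34]
dark 1 look [0.36, 0.31, 1.19, -0.0, 1.64, -1.21]
dark -1 -0.045 [0.43, 0.11, 1.92, -0.19, 0.63, -2.78]
dark -1 -0.145 [0.46, -0.11, 1.93, -0.17, 0.83, -2.8]
dark -1 -0.2 [0.48, -0.21, 1.91, -0.16, 0.95, -2.8]
dark -1 look [0.36, 0.31, 1.19, -0.0, 1.64, 1.93]
1 0.055 0.12 [-0.47, 0.09, 1.83, -0.0, 1.22, -1.95]
1 0.055 0.22 [-0.47, -0.01, 1.72, -0.0, 1.44, -1.95]
1 0.055 0.32 [-0.47, -0.06, 1.56, -0.0, 1.64, -1.95]
1 0 0.12 [-0.58, 0.12, 1.8, -0.0, 1.23, -2.06]
1 0 0.22 [-0.58, 0.02, 1.68, -0.0, 1.44, -2.06]
1 0 0.32 [-0.58, -0.03, 1.53, -0.0, 1.64, -2.06]
1 -0.055 0.12 [-0.67, 0.16, 1.75, -0.0, 1.23, -2.15]
1 -0.055 0.22 [-0.67, 0.06, 1.64, -0.0, 1.44, -2.15]
1 -0.055 0.32 [-0.67, 0.02, 1.49, -0.0, 1.64, -2.15]
-1 0.055 0.12 [-0.47, 0.09, 1.83, -0.0, 1.22, 1.19]
-1 0.055 0.22 [-0.47, -0.01, 1.72, -0.0, 1.44, 1.19]
-1 0.055 0.32 [-0.47, -0.06, 1.56, -0.0, 1.64, 1.19]
-1 0 0.12 [-0.58, 0.12, 1.8, -0.0, 1.23, 1.08]
-1 0 0.22 [-0.58, 0.02, 1.68, -0.0, 1.44, 1.08]
-1 0 0.32 [-0.58, -0.03, 1.53, -0.0, 1.64, 1.08]
-1 -0.055 0.12 [-0.67, 0.16, 1.75, -0.0, 1.23, 0.99]
-1 -0.055 0.22 [-0.67, 0.06, 1.64, -0.0, 1.44, 0.99]
-1 -0.055 0.32 [-0.67, 0.02, 1.49, -0.0, 1.64, 0.99]
```

Run:
```python
from h import *
ry=np.radians(-5.2);c=np.array([.4624,-.1962,.26])
for t,sg in(('rA',1),('rB',-1)):
    manip.movep(c,rackq(ry,sg)); grab('wrist',t); print(status.state()['time_s'])
manip.movep([.47,.30,.30],quat([0,-1,0],[0,0,-1])); grab('wrist','tr'); print(status.state()['time_s'])
a=np.hstack([cv2.imread(f'pics/{t}.png') for t in('rA','rB','tr')])
cv2.imwrite('pics/c1.png',cv2.resize(np.hstack([cv2.imread(f'pics/{t}.png') for t in('rB','tr')]),(800,300)))
```

```text
1.8167
4.5167
6.375
```

View pics/c1.png

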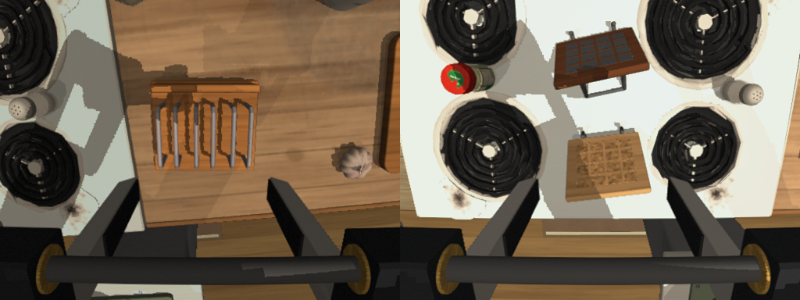

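The wrist views show the whole rack, with hoops at columns 160-250, and both trivets unobstructed. Now I'll measure them.

Run:
```python
from h import *
from scipy.optimize import least_squares
hw=np.array([67.5,42.5,12.5,-12.5,-42.5,-67.5])/1000
for t in('rA','rB'):
    im,X=cloud(t); P=X.reshape(-1,3)
    L=P[(abs(P[:,0]-.46)<.13)&(abs(P[:,1]+.196)<.13)]
    H=L[(L[:,2]>.066)&(L[:,2]<.085)]
    def f(p):
        e=H[:,:2]-[.46,p[0]]; y=-np.sin(p[1])*e[:,0]+np.cos(p[1])*e[:,1]
        return np.abs(y[:,None]-hw).min(1)
    best=min((least_squares(f,[y0,a],loss='soft_l1',f_scale=.002) for y0 in(-.202,-.196,-.19) for a in(-.12,-.09,-.06)),key=lambda r:r.cost)
    y0,a=best.x; ex=np.array([np.cos(a),np.sin(a)]);ey=np.array([-ex[1],ex[0]])
    e=(L[:,:2]-[.46,y0]); x=e@ex;y=e@ey; z=L[:,2]
    w=(abs(y)<.075)
    h=w&(z>.066); ra=w&(z>.05)&(z<.063)&(x>.04); b=w&(z>.004)&(z<.02)&(abs(x)<.06); 
    o=(abs(x)<.12)&(abs(y)>.1)&(z<.03)&(y<-.1)
    print(t,'y0',y0,'yawdeg',np.degrees(a),'rms',np.sqrt(np.mean(best.fun**2)),len(H),'hoop x',np.percentile(x[h],[1,99]).round(4),'hoopz',np.percentile(z[h],[50,95]).round(4),'rail x',np.percentile(x[ra],[2,98]).round(4),'z',np.median(z[ra]).round(4),'base z',np.median(z[b]).round(4),'table',np.median(z[o]).round(4))
im,X=cloud('tr')
for n,cx,cy,yaw in(('light',.40,.296,6.9),('dark',.57,.308,11.4)):
    P=X.reshape(-1,3);P=P[(abs(P[:,0]-cx)<.07)&(abs(P[:,1]-cy)<.09)&(P[:,2]>.028)&(P[:,2]<.16)]
    for _ in range(5):
        c=P.mean(0);m=np.linalg.svd(P-c,full_matrices=False)[2][2];r=abs((P-c)@m);P=P[r<max(.003,2*np.median(r))]
    m*=np.sign(m[2]);ya=np.arctan2(m[1],m[0]);ti=np.arcsin(m[2])
    n_,d,_=tilted(ya,ti);wv=np.cross(d,n_)
    s=(P-c)@d;w=(P-c)@wv
    ws=np.percentile(w,[.5,99.5]); ss=np.percentile(s,[.5,99.5])
    top=c+d*ss[0]+wv*ws.mean()
    print(n,len(P),'yaw',np.degrees(ya),'tilt',np.degrees(ti),'w',np.ptp(ws),'s',np.ptp(ss),'topmid face',top.round(4),'centre',(top+d*.065-n_*.006).round(4))
print('range z',np.nanmedian(X[300:330,150:200,2]) ,np.nanmedian(X[100:130,130:140,2]))
```

```text
rA y0 -0.19623004200330726 yawdeg -5.334918760668341 rms 0.0019947221416453487 3059 hoop x [-0.0494  0.0186] hoopz [0.3865 0.3959] rail x [0.0539 0.0646] z 0.0551 base z 0.0115 table -0.0075
rB y0 -0.19580155031747984 yawdeg -5.324202329992882 rms 0.001992761922654597 2872 hoop x [-0.044   0.0364] hoopz [0.3868 0.3962] rail x [0.0538 0.0653] z 0.0551 base z 0.0116 table -0.0074
light 7274 yaw 7.002240883528937 tilt 28.9401512330892 w 0.127698326029887 s 0.11915998554099967 topmid face [0.3771 0.2944 0.1333] centre [0.4031 0.2976 0.0735]
dark 5633 yaw 11.721937678313944 tilt 29.069361106461113 w 0.12689041346711738 s 0.11950932513161283 topmid face [0.5499 0.3039 0.1336] centre [0.5757 0.3092 0.0739]
range z -0.9206615789129848 -0.00015776087212726608
```

Both rack views agree to 0.4 mm and 0.01°, and the trivet centres come out at z ≈ 74 mm, as specified. I'll grasp the light one and bring it above slot 3.

```bash
cat >> h.py <<'E'
RY=np.radians(-5.33);EX=np.array([np.cos(RY),np.sin(RY),0]);EY=np.array([-EX[1],EX[0],0])
RO=np.array([.4624,-.1962,0])
def rk(x,y,z): return RO+EX*x+EY*y+[0,0,z]
def rep(m=''):
    s=status.state(); e=np.array(s['tool_pos'])-RO
    print(m,'t',round(s['time_s'],2),'pos',np.round(s['tool_pos'],4),'rack',np.round([e@EX,e@EY,e[2]],4),'F',np.round(s['force'],2),'op',round(s['opening']*94,1))
def pick(c,yaw,tilt,lift):
    c=np.array(c);n,d,q=tilted(np.radians(yaw),np.radians(tilt),1)
    manip.movep(c-d*.145,q); manip.movel(c-d*.045,velocity=.12,threshold=15); rep('at'); hand.close(25); rep('closed')
    manip.movel(c-d*(.045+lift),velocity=.15); rep('lifted')
E
python3 - <<'E'
from h import *
im,X=cloud('rB');P=X.reshape(-1,3);e=P-RO;x=e@EX;y=e@EY;z=e[:,2]
g=(abs(y-.0275)<.008)|(abs(y+.0275)<.008)
r=g&(z>.048)&(z<.065)&(x>.03)&(x<.12);print('rail x',np.percentile(x[r],[1,5,50,95,99]).round(4))
b=g&(z>.005)&(z<.02);print('base x',np.percentile(x[b],[.5,1,99]).round(4),'base z',np.median(z[b]))
pick([.4031,.2976,.0735],7.0,29,.13)
manip.movep(rk(-.015,-.055,.30),rackq(RY,-1)); rep('above'); grab('wrist','h1'); grab('top','h1t'); 
cv2.imwrite('pics/c2.png',cv2.resize(np.hstack([cv2.imread(f'pics/{t}.png') for t in('h1','h1t')]),(800,300)))
E
```

```text
rail x [0.0513 0.0515 0.0573 0.0628 0.0629]
base x [-0.0879 -0.0867  0.0656] base z 0.011617604695538408
at t 8.47 pos [0.3819 0.2952 0.1135] rack [-0.1258  0.4818  0.1135] F [-0.36  0.69 -0.32] op 93.9
closed t 9.71 pos [0.3815 0.295  0.1129] rack [-0.1261  0.4816  0.1129] F [0.06 1.21 1.04] op 11.1
lifted t 10.72 pos [0.3183 0.2867 0.2251] rack [-0.1884  0.4674  0.2251] F [-0.77  0.73 -2.79] op 11.4
above t 12.73 pos [ 0.4426 -0.2486  0.2998] rack [-0.0149 -0.054   0.2998] F [-0.08  1.1  -2.58] op 11.8
```

View pics/c2.png

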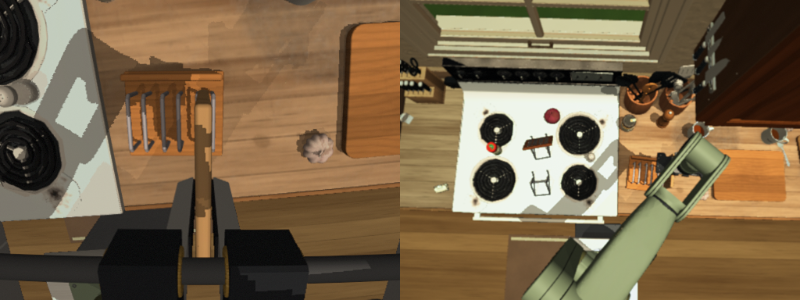

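The trivet is held squarely on edge above slot 3, at (205,100) in the composite. The rail's near face measures about x = 51.5 mm in my frame, so I'll shift the rack origin back 9.5 mm. Next I'll check the trivet's alignment in hand against the hoops.

```bash
sed -i 's/^RO=.*/RO=np.array([.4624,-.1962,0])-.0095*EX/' h.py
cat >> h.py <<'E'
def inhand(tag,ys):
    im,X=cloud(tag);P=X.reshape(-1,3);e=P-RO;x=e@EX;y=e@EY;z=e[:,2]
    h=(z>.066)&(z<.085)&(abs(x)<.06)&(abs(y)<.1)
    for w in(.0675,.0425,.0125,-.0125,-.0425,-.0675):
        k=h&(abs(y-w)<.008)
        if k.sum()>20:print('wire',w,k.sum(),np.median(y[k]).round(4))
    t=(abs(y-ys)<.02)&(z>.15)&(z<.30)&(abs(x)<.09)
    for lo,hi in((.17,.2),(.2,.23),(.23,.26),(.26,.29)):
        k=t&(z>=lo)&(z<hi)
        if k.sum()>20:print('trivet z',lo,k.sum(),'y',np.percentile(y[k],[2,50,98]).round(4),'x',np.percentile(x[k],[2,50,98]).round(4))
    print('low z',np.percentile(z[t],.5))
E
python3 - <<'E'
from h import *
inhand('h1',-.055); rep()
s=status.state();q=s['orientation'];R=Ro.from_quat([q[1],q[2],q[3],q[0]]).as_matrix();print(R.round(4), EY)
E
```

```text
wire 0.0675 427 0.0662
wire 0.0425 406 0.0418
wire 0.0125 412 0.0124
wire -0.0125 419 -0.0127
wire -0.0675 332 -0.0679
trivet z 0.2 37 y [-0.057  -0.0512 -0.0459] x [0.0543 0.057  0.0573]
trivet z 0.23 56 y [-0.0567 -0.0512 -0.046 ] x [0.0552 0.0571 0.0572]
trivet z 0.26 82 y [-0.057  -0.0519 -0.0463] x [0.0549 0.0571 0.0572]
low z 0.1961306078001448
 t 12.83 pos [ 0.4426 -0.2485  0.3   ] rack [-0.0053 -0.0539  0.3   ] F [ 0.44  0.69 -2.97] op 11.6
[[ 9.959e-01 -9.080e-02  1.000e-04]
 [-9.080e-02 -9.959e-01  0.000e+00]
 [ 1.000e-04 -0.000e+00 -1.000e+00]] [0.09289193 0.9956762  0.        ]
```

In this view the trivet looks about 3.5 mm to +y of the slot centre, while the TCP reads 1.1 mm off. I'll lower it to just above the hoops, where the relative measurement is free of calibration error.

Run:
```python
from h import *
manip.movel(rk(-.011,-.0575,.218),velocity=.15); manip.sleep(.2); rep(); grab('wrist','h2')
im,X=cloud('h2');P=X.reshape(-1,3);e=P-RO;x=e@EX;y=e@EY;z=e[:,2]
for w in(.0675,.0425,.0125,-.0125,-.0425,-.0675):
    k=(z>.066)&(z<.085)&(abs(x)<.06)&(abs(y-w)<.008)
    if k.sum()>20:print('wire',w,k.sum(),np.median(y[k]).round(4))
t=(abs(y+.055)<.02)&(x>.03)&(x<.09)&(z>.09)
for lo in np.arange(.09,.22,.02):
    k=t&(z>=lo)&(z<lo+.02)
    if k.sum()>15:print(lo.round(2),k.sum(),np.percentile(y[k],[2,50,98]).round(4),np.median(x[k]).round(4))
print('low',z[t].min())
im=cv2.imread('pics/h2.png');cv2.imwrite('pics/c3.png',cv2.resize(im[60:270,120:400],None,fx=2.8,fy=2.8,interpolation=cv2.INTER_CUBIC))
```

```text
t 13.73 pos [ 0.4375 -0.2522  0.2195] rack [-0.0101 -0.0581  0.2195] F [ 0.35  0.08 -2.42] op 11.5
wire 0.0675 629 0.0663
wire 0.0425 638 0.0412
wire 0.0125 610 0.0119
wire -0.0125 623 -0.0127
wire -0.0425 500 -0.0419
wire -0.0675 337 -0.0688
0.11 23 [-0.0609 -0.0563 -0.0508] 0.0526
0.13 28 [-0.0612 -0.0554 -0.0503] 0.0525
0.15 33 [-0.0608 -0.0561 -0.0504] 0.0525
0.17 46 [-0.0609 -0.0554 -0.0506] 0.0524
0.19 54 [-0.061  -0.056  -0.0503] 0.0523
0.21 78 [-0.061  -0.0554 -0.0501] 0.0523
low 0.11196632651507105
```

View pics/c3.png

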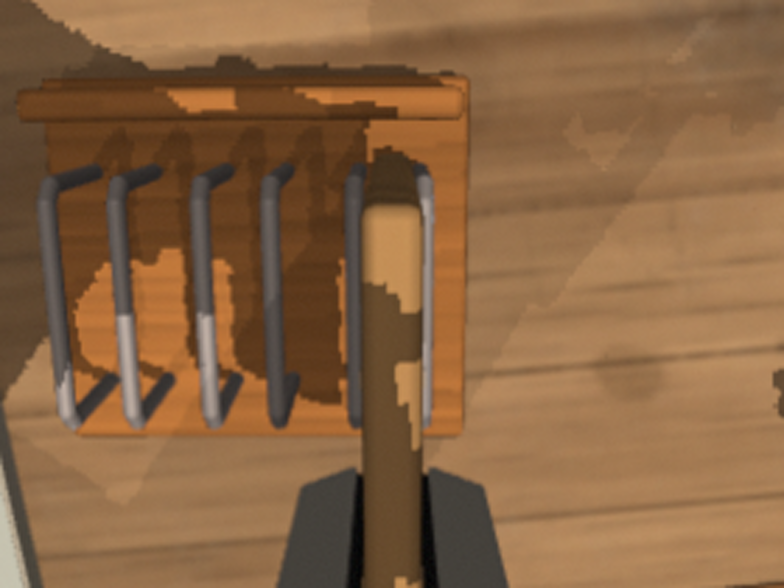

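The picture shows the trivet centred between the slot-3 hoops (columns 355 and 427 in the crop, trivet at 393). Numerically it is at -55.6 mm against a slot centre of about -55.3 mm. I'll lower it.

Run:
```python
from h import *
print(manip.movel(rk(-.011,-.0575,.119),velocity=.06,threshold=8)); rep('down'); s=status.state();print(np.round(s['wrist_torque'],2))
```

```text
True
down t 15.28 pos [ 0.4366 -0.2516  0.1217] rack [-0.011  -0.0576  0.1217] F [0.21 0.54 6.17] op 11.6
[0.11 0.07 0.  ]
```

It touched down at z = 121.7 mm (expected 122), so it's on the base. Now I'll push it back to the stop and release.

Run:
```python
from h import *
p=np.array(status.state()['tool_pos'])
print(manip.movel(p+EX*.022,velocity=.03,threshold=6)); rep('push'); print(np.round(status.state()['wrist_torque'],2))
hand.release(); rep('open')
p=np.array(status.state()['tool_pos']); manip.movel([*p[:2],.24],velocity=.25); rep('up'); grab('wrist','p1')
im,X=cloud('p1');P=X.reshape(-1,3);e=P-RO;x=e@EX;y=e@EY;z=e[:,2]
k=(abs(y+.055)<.02)&(z>.1)&(z<.16)&(abs(x)<.1);print(k.sum(),'x',np.percentile(x[k],[1,99]),'y',np.percentile(y[k],[2,50,98]),'z',np.percentile(z[k],[2,50,98]))
k&=(z>.137);
for a in(-.05,0,.05):
  j=k&(abs(x-a)<.012);print(a,np.median(y[j]),np.median(z[j]))
```

```text
True
push t 15.56 pos [ 0.4365 -0.2514  0.1217] rack [-0.0112 -0.0574  0.1217] F [0.15 0.51 4.75] op 11.5
[ 0.04  0.23 -0.  ]
open t 16.87 pos [ 0.436  -0.2507  0.1206] rack [-0.0118 -0.0568  0.1206] F [-0.57  0.78  0.94] op 94.0
up t 17.49 pos [ 0.4354 -0.2503  0.239 ] rack [-0.0123 -0.0564  0.239 ] F [ 0.03 -0.07 -0.67] op 93.7
1931 x [-0.07550011  0.05127411] y [-0.06069988 -0.05502991 -0.0489541 ] z [0.12316647 0.14120391 0.14278247]
-0.05 -0.055140725555897996 0.14134769875749764
0 -0.05505868701663767 0.1413234174855703
0.05 -0.05498864037445005 0.14106601880050657
```

View pics/p1.png

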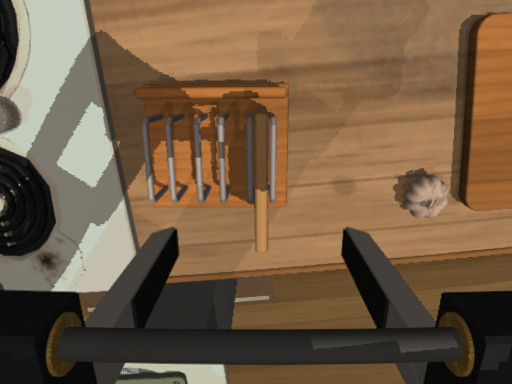

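The light trivet is upright in slot 3: top at 141 mm, y = -55.0 mm along its whole length. It is still about 9 mm short of the stop because the push tripped early on friction. I'll push both from the front edge at the end. Now the dark one.

```bash
cat > look.py <<'E'
from h import *
def look(tag,ys):
    grab('wrist',tag);im,X=cloud(tag);P=X.reshape(-1,3);e=P-RO;x=e@EX;y=e@EY;z=e[:,2]
    for w in(.0675,.0425,.0125,-.0125):
        k=(z>.066)&(z<.085)&(abs(x)<.06)&(abs(y-w)<.008)
        if k.sum()>20:print('wire',w,k.sum(),np.percentile(y[k],[3,50,97]).round(4))
    t=(abs(y-ys)<.02)&(x>.03)&(x<.09)&(z>.09);print('trivet',np.percentile(y[t],[2,50,98]).round(4),'x',np.median(x[t]).round(4),'low',z[t].min().round(4))
    im=cv2.imread(f'pics/{tag}.png');cv2.imwrite(f'pics/{tag}c.png',cv2.resize(im[60:270,120:400],None,fx=2.8,fy=2.8,interpolation=cv2.INTER_CUBIC))
E
python3 - <<'E'
from look import *
manip.movep([.42,.10,.33],rackq(0,-1))
pick([.5757,.3092,.0739],11.7,29,.17)
manip.movep([.44,.10,.32],rackq(0,-1)); rep('mid')
manip.movep(rk(-.009,.0525,.30),rackq(RY,-1)); manip.movel(rk(-.009,.0525,.218),velocity=.15); manip.sleep(.2); rep(); look('h3',.055)
E
```

```text
at t 21.05 pos [0.5548 0.3049 0.114 ] rack [0.0549 0.5075 0.114 ] F [ 0.53 -0.33  0.03] op 94.3
closed t 22.28 pos [0.5544 0.3048 0.1133] rack [0.0545 0.5074 0.1133] F [0.32 0.74 0.07] op 11.7
lifted t 23.57 pos [0.4731 0.2877 0.2604] rack [-0.0248  0.4828  0.2604] F [ 0.23  0.71 -2.59] op 11.6
mid t 24.73 pos [0.44   0.1002 0.3193] rack [-0.0404  0.293   0.3193] F [ 0.04 -0.09 -2.27] op 11.4
 t 26.59 pos [ 0.4498 -0.1426  0.2194] rack [-0.0081  0.0522  0.2194] F [-0.44 -0.2  -1.84] op 11.1
wire 0.0675 464 [0.0659 0.0684 0.071 ]
wire 0.0425 350 [0.0394 0.0414 0.0435]
wire 0.0125 611 [0.0096 0.0131 0.016 ]
wire -0.0125 623 [-0.0155 -0.0118 -0.009 ]
trivet [0.0491 0.0548 0.0602] x 0.0462 low 0.1126
```

View pics/h3c.png

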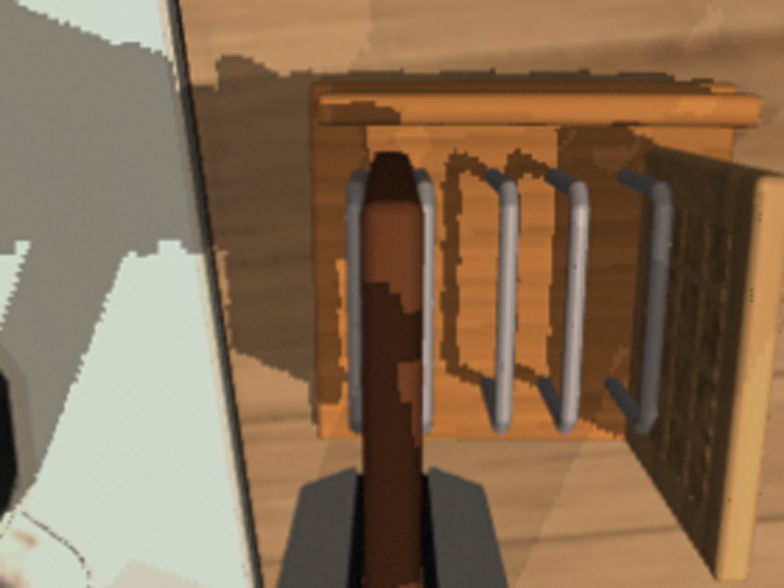

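The dark trivet is centred in slot 1 (hoops at 355 and 427 in the crop, trivet at 392; 54.8 mm against 54.9 mm). I'll shift it 9 mm toward the stop, lower and release, then push both from the front edge with closed fingertips held low.

Run:
```python
from look import *
manip.movel(rk(0,.0525,.218),velocity=.1)
print(manip.movel(rk(0,.0525,.119),velocity=.06,threshold=8)); rep('down')
hand.release(); p=np.array(status.state()['tool_pos']); manip.movel([*p[:2],.26],velocity=.25); rep('up'); look('p2',.055)
q=rackq(RY,-1)
for y in(.055,-.055):
  for x,z in((-.12,.30),(-.12,.06),(-.07,.06)): print(y,x,z,np.round(inverse_kinematics(rk(x,y,z),q),2),np.linalg.norm(rk(x,y,0)))
im,X=cloud('p2');P=X.reshape(-1,3);e=P-RO;x=e@EX;y=e@EY;z=e[:,2]
for c in(.055,-.055):
  k=(abs(y-c)<.012)&(z>.135)&(z<.15)&(abs(x)<.1);print(c,np.percentile(x[k],[1,99]),np.percentile(y[k],[2,50,98]),np.median(z[k]))
```

```text
True
down t 27.84 pos [ 0.4553 -0.1426  0.1636] rack [-0.0025  0.0527  0.1636] F [-1.43  0.52  2.9 ] op 11.6
up t 29.68 pos [ 0.4559 -0.1423  0.2597] rack [-0.002   0.0531  0.2597] F [-0.08  0.14 -0.35] op 93.9
wire 0.0675 500 [0.0642 0.0675 0.0709]
wire 0.0425 507 [0.0394 0.0429 0.0461]
wire 0.0125 497 [0.0095 0.013  0.016 ]
wire -0.0125 495 [-0.0154 -0.0118 -0.009 ]
trivet [0.05   0.0551 0.0611] x 0.0391 low 0.0906
0.055 -0.12 0.3 [-0.61 -0.34  1.83 -0.    1.65  1.06] 0.3624575414223917
0.055 -0.12 0.06 [-0.61 -0.1   2.16 -0.    1.08  1.06] 0.3624575414223917
0.055 -0.07 0.06 [-0.54  0.01  2.05 -0.    1.08  1.12] 0.4108382606669772
-0.055 -0.12 0.3 [-0.84 -0.24  1.76 -0.    1.62  0.82] 0.4060826589742798
-0.055 -0.12 0.06 [-0.84  0.    2.06 -0.    1.08  0.82] 0.4060826589742798
-0.055 -0.07 0.06 [-0.77  0.1   1.96 -0.    1.08  0.9 ] 0.4497952123061377
0.055 [-0.09704788  0.03368804] [0.04985271 0.05598715 0.06122323] 0.1428929178596055
-0.055 [-0.05842923  0.0510266 ] [-0.05988391 -0.05368951 -0.04878771] 0.14104025653816094
```

View p2.

The descent stopped early at z = 164 mm, so the release was premature and the trivet dropped into the slot. I'll check the picture.

View pics/p2.png

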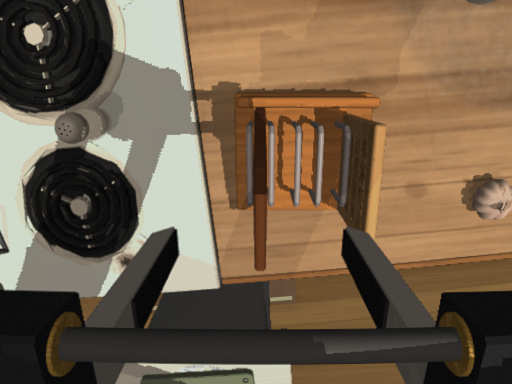

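Run:
```python
from h import *
im,X=cloud('p2');P=X.reshape(-1,3);e=P-RO;x=e@EX;y=e@EY;z=e[:,2]
k=(abs(y-.055)<.012)&(z>.12)&(z<.16)
for a in np.arange(-.1,.05,.02):
  j=k&(abs(x-a)<.01);print(a.round(2),j.sum(),np.median(y[j]).round(4),np.median(z[j]).round(4))
k=(abs(y-.055)<.012)&(x>.02)&(x<.06)&(z>.02)
for a in np.arange(.03,.15,.02):
  j=k&(abs(z-a)<.01);print('back edge z',a.round(2),j.sum(),np.median(x[j]).round(4))
```

```text
-0.1 93 0.056 0.1353
-0.08 166 0.0555 0.1413
-0.06 200 0.0555 0.1491
-0.04 189 0.055 0.1566
-0.02 12 0.0605 0.1592
0.0 0 nan nan
0.02 135 0.0559 0.1517
0.04 160 0.0551 0.1326
back edge z 0.03 8 0.0411
back edge z 0.05 13 0.0411
back edge z 0.07 177 0.0391
back edge z 0.09 101 0.0498
back edge z 0.11 118 0.0426
back edge z 0.13 129 0.0352
  return _methods._mean(a, axis=axis, dtype=dtype,
  ret = ret.dtype.type(ret / rcount)
```

The dark trivet is pitched about 20°. Its back lower corner sits on the rail top, because I shifted it too far back. I'll regrasp it along its slope, lift it out, straighten it and lower it again further forward.

Run:
```python
from look import *
a=np.radians(20.6); d=EX*np.sin(a)+np.array([0,0,-np.cos(a)]); q=quat(-EY,d)
g=rk(-.029,.053,.140)
print(inverse_kinematics(g,q))
manip.movep(g-d*.10,q); hit=manip.movel(g,velocity=.1,threshold=10); rep(f'at {hit}')
if not hit:
    hand.close(25); rep('closed'); 
    manip.movel(np.array(status.state()['tool_pos'])+[0,0,.09]-EX*.01,velocity=.12); rep('lift')
    manip.movel(rk(-.012,.0527,.24),rackq(RY,-1),velocity=.12); manip.movel(rk(-.012,.0527,.218),velocity=.1); manip.sleep(.2); rep('vert'); look('h4',.055)
    im,X=cloud('h4');P=X.reshape(-1,3);e=P-RO;x=e@EX;y=e@EY;z=e[:,2]
    t=(abs(y-.055)<.012)&(x>.0)&(x<.09)&(z>.09)
    for lo in np.arange(.09,.23,.02):
        k=t&(z>=lo)&(z<lo+.02)
        if k.sum()>10:print(lo.round(2),k.sum(),np.percentile(x[k],[5,50,95]).round(4))
```

```text
[-0.66384588 -0.28365074  2.17077074  0.23400656  0.96117668  0.89394786]
at False t 31.43 pos [ 0.4295 -0.1402  0.1406] rack [-0.0285  0.0527  0.1406] F [-0.62 -0.47  0.33] op 93.8
closed t 32.66 pos [ 0.429  -0.1399  0.14  ] rack [-0.029  0.053  0.14 ] F [-0.2   0.52  0.27] op 11.2
lift t 33.57 pos [ 0.4183 -0.1384  0.2288] rack [-0.0397  0.0534  0.2288] F [ 0.28  0.21 -1.68] op 11.8
vert t 34.64 pos [ 0.4461 -0.142   0.2189] rack [-0.0118  0.0524  0.2189] F [-0.05  0.26 -2.27] op 11.5
wire 0.0675 486 [0.0651 0.0683 0.071 ]
wire 0.0425 415 [0.0394 0.0418 0.0453]
wire 0.0125 615 [0.0095 0.013  0.016 ]
wire -0.0125 628 [-0.0155 -0.0118 -0.009 ]
trivet [0.0492 0.055  0.0603] x 0.0422 low 0.1107
0.11 27 [0.0435 0.0456 0.0458]
0.13 34 [0.0444 0.0457 0.0458]
0.15 38 [0.0447 0.0457 0.0459]
0.17 59 [0.0438 0.0457 0.0459]
0.19 68 [0.0444 0.0457 0.0459]
0.21 89 [0.0443 0.0458 0.046 ]
0.23 1857 [0.0025 0.0242 0.0443]
```

View pics/h4c.png

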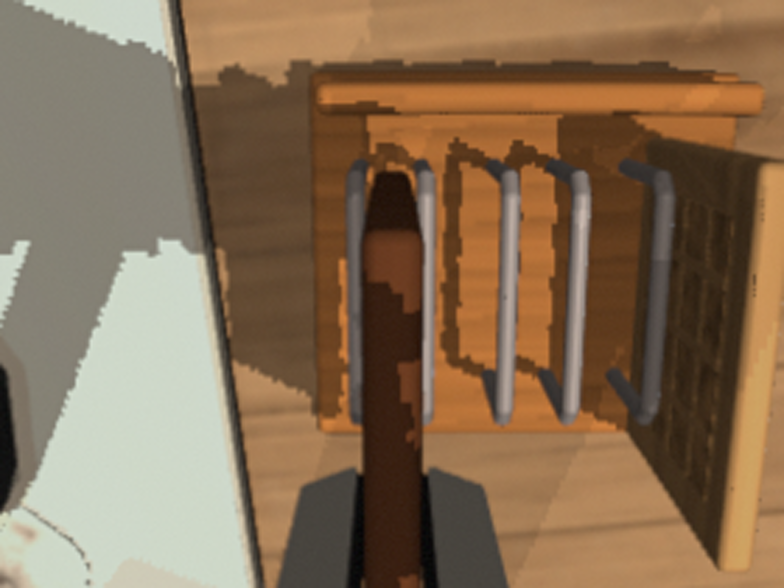

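The trivet is now vertical, centred in slot 1 (355 and 427 against 393) and well clear of the rail. I'll lower it, and release only if the contact height is right.

Run:
```python
from look import *
print(manip.movel(rk(-.012,.0527,.117),velocity=.06,threshold=10)); rep('down')
z=status.state()['tool_pos'][2]
if z<.126:
    hand.release(); rep('open'); p=np.array(status.state()['tool_pos']); manip.movel([*p[:2],.26],velocity=.25); rep('up'); look('p3',.055)
    im,X=cloud('p3');P=X.reshape(-1,3);e=P-RO;x=e@EX;y=e@EY;z=e[:,2]
    for c in(.055,-.055):
      k=(abs(y-c)<.012)&(z>.12)&(z<.17)&(abs(x)<.1)
      print(c,np.percentile(x[k],[1,99]))
      for a in(-.07,-.05,-.03,0,.03,.045):
        j=k&(abs(x-a)<.006)&(z>.13);print(a,j.sum(),np.median(y[j]).round(4),np.median(z[j]).round(4))
```

```text
True
down t 36.14 pos [ 0.4452 -0.1416  0.1221] rack [-0.0127  0.0527  0.1221] F [-0.77  0.9   3.32] op 11.4
open t 37.45 pos [ 0.4437 -0.1407  0.1203] rack [-0.0142  0.0535  0.1203] F [-0.08  0.11 -0.58] op 93.8
up t 38.16 pos [ 0.443  -0.1404  0.2588] rack [-0.015   0.0538  0.2588] F [-0.41 -0.54  0.13] op 94.2
wire 0.0675 499 [0.0648 0.0675 0.0709]
wire 0.0425 531 [0.0395 0.0429 0.0462]
wire 0.0125 508 [0.0096 0.013  0.016 ]
wire -0.0125 519 [-0.0155 -0.0119 -0.009 ]
trivet [0.0497 0.0551 0.0605] x 0.0391 low 0.0919
0.055 [-0.08263308  0.04452334]
-0.07 138 0.0555 0.1411
-0.05 142 0.0555 0.1413
-0.03 142 0.055 0.1413
0 164 0.0551 0.1412
0.03 179 0.0551 0.1412
0.045 96 0.0551 0.1405
-0.055 [-0.07130174  0.05042659]
-0.07 97 -0.0551 0.1413
-0.05 157 -0.0527 0.1409
-0.03 169 -0.0526 0.1411
0 188 -0.0528 0.1411
0.03 208 -0.0526 0.141
0.045 223 -0.0528 0.1408
```

Both trivets are level at 141 mm. Now the gentle pushes with closed fingers, tool leaned 20° and contact about 50 mm up, which is below the rail top.

Run:
```python
from look import *
a=np.radians(20); d=EX*np.sin(a)+np.array([0,0,-np.cos(a)]); q=quat(-EY,d)
for p in((-.125,.053,.2),(-.125,.053,.06),(-.07,.053,.06),(-.125,-.057,.06)): print(inverse_kinematics(rk(*p),q) is not None)
manip.movep(rk(-.125,.053,.22),q); hand.close(20); manip.movel(rk(-.125,.053,.06),velocity=.15,threshold=10); rep('front')
print(manip.movel(rk(-.065,.053,.06),velocity=.03,threshold=5)); rep('push dark')
```

```text
True
True
True
True
front t 41.5 pos [ 0.3339 -0.1315  0.0607] rack [-0.1245  0.0525  0.0607] F [-0.92  0.75 -0.16] op 0.5
True
push dark t 43.09 pos [ 0.3859 -0.1354  0.0592] rack [-0.0723  0.0534  0.0592] F [-1.32 -1.44  0.06] op 0.4
```

Run:
```python
from look import *
manip.movel(rk(-.11,.053,.06),velocity=.15); manip.movel(rk(-.11,-.057,.06),velocity=.15); rep()
print(manip.movel(rk(-.060,-.057,.06),velocity=.03,threshold=5)); rep('push light')
manip.movel(rk(-.12,-.057,.06),velocity=.15); manip.movel(rk(-.12,0,.24),velocity=.25); 
manip.movep(rk(0,0,.28),rackq(RY,-1)); manip.sleep(.2); rep(); grab('wrist','f1')
im,X=cloud('f1');P=X.reshape(-1,3);e=P-RO;x=e@EX;y=e@EY;z=e[:,2]
for c in(.055,-.055):
  k=(abs(y-c)<.012)&(z>.135)&(z<.15)&(abs(x)<.1)
  print(c,'x',np.percentile(x[k],[.5,99.5]).round(4),'y',[np.median(y[k&(abs(x-a)<.01)]).round(4) for a in(-.05,0,.04)],'z',[np.median(z[k&(abs(x-a)<.01)]).round(4) for a in(-.05,0,.04)])
g=(abs(y)<.03)&(z>.048)&(z<.065)&(x>.045)&(x<.09);print('rail',np.percentile(x[g],[2,98]))
```

```text
t 44.38 pos [ 0.3381 -0.2408  0.0595] rack [-0.1101 -0.056   0.0595] F [-0.67 -0.07  0.41] op 0.4
True
push light t 45.57 pos [ 0.376  -0.2451  0.0593] rack [-0.072  -0.0567  0.0593] F [-1.68 -0.44  2.13] op 0.6
 t 47.76 pos [ 0.4513 -0.1955  0.2794] rack [-0.0016 -0.0004  0.2794] F [-0.96  0.09 -0.53] op 0.5
0.055 x [-0.0677  0.0601] y [np.float64(0.0549), np.float64(0.0549), np.float64(0.0549)] z [np.float64(0.1412), np.float64(0.1412), np.float64(0.1411)]
-0.055 x [-0.0677  0.0603] y [np.float64(-0.0539), np.float64(-0.0543), np.float64(-0.0544)] z [np.float64(0.1413), np.float64(0.1413), np.float64(0.1412)]
rail [0.06106335 0.0727786 ]
```

View pics/f1.png

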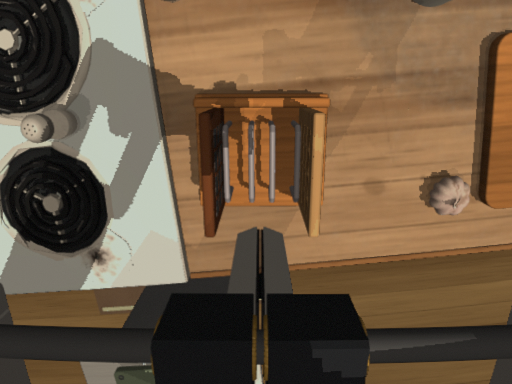

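Both trivets stand against the rail with their front edges level, at row 235 in the picture. Front edges measure x = -67.7 mm for both (home is -68). The gripper is clear, so I'll do a quick bystander check from the top camera and then hand in.

Run:
```python
from h import *
grab('top','t1');_,A=cloud('t0');_,B=cloud('t1')
for n,b in dict(onion=(183,206,137,158),salt=(236,250,193,208),honey=(282,303,146,167),spice=(110,130,180,197),garlic=(378,398,240,257),mill=(330,352,138,162),mug=(370,398,155,182)).items():
    f=lambda X:(lambda P:np.median(P[(P[:,2]>.03)],0).round(3))(X[b[2]:b[3],b[0]:b[1]].reshape(-1,3)); print(n,f(A),f(B))
ticket.job_done(); print(status.state()['time_s'])
```

```text
onion [0.707 0.256 0.055] [0.707 0.255 0.056]
salt [0.512 0.068 0.082] [0.512 0.068 0.082]
honey [ 0.679 -0.099  0.09 ] [ 0.678 -0.099  0.09 ]
spice [0.539 0.505 0.103] [0.539 0.506 0.104]
garlic [ 0.364 -0.456  0.035] [ 0.364 -0.455  0.034]
mill [ 0.703 -0.269  0.116] [ 0.702 -0.27   0.115]
mug [ 0.65  -0.426  0.068] [ 0.647 -0.422  0.071]
the job is handed in; nothing more can be done
the job is handed in; nothing more can be done
```

Both trivets are in the rack and the job is handed in, at about 48 s on the robot's clock. The light one is in slot 3 and the dark one in slot 1. I pushed each back from its front edge with closed fingertips, stopping at a force change of 5 N.

**Last checks that agreed:**
- **Front edges:** both measure x = -67.7 mm in the rack frame (home is -68).
- **Back edges:** both sit at about 60 mm, with the rail measured at 61 mm.
- **Height:** both tops are level at 141 mm (nominal 142), so both are on the base.
- **Gripper:** it was clear above the rack at hand-in.
- **Bystanders:** six of the seven read within about 1 mm of their starting positions. The mug reads 3–5 mm different. The arm never went near it, and its measuring patch also takes in other things, so I put that down to the measurement.

**What went wrong on the way:**
- **Dark trivet:** I first lowered it too far back, and its back corner caught on the rail top. My script released it there without checking the height, so it dropped and came to rest pitched about 20°. I regrasped it along its slope, straightened it and lowered it again, with contact at the right height.
- **Light trivet:** the first push, while it was still gripped, tripped the force limit straight away without moving it. The later push from the front edge brought it home.

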